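# Take a thermometer reading of the clay in the round-welled mould

### The job

Pick up the hand-held thermometer, aim it squarely into the middle of the sloping round well of the plaster mould, press gently until its sprung nose is about half way in on the clay, and hold it steady there for two seconds. Then lay it right way up and lengthwise on the middle of its cork pad without dropping it. Do not touch the mould with the square well with the thermometer, and leave everything else on the bench where it is.

Things in the scene. Friction and masses are not known exactly. Their poses are not given: they have to be found in the camera images.
- thermometer: Loose hand-held thermometer, 175 mm long, 0.25 kg, lying flat. Grey housing 34 mm wide, 36 mm high, x -85 to +35 mm; black collar (29 mm diameter) to x = 56 mm; sprung steel nose (20 mm diameter) to x = 90 mm. Origin on the underside; x points along it to the nose (the aiming direction, axis at z = 18 mm), z up through the small screen. Grip across the housing near x = -10 mm.
- nose_tip (a point): Centre of the nose's front end, (90, 0, 18) mm in the thermometer's frame when the nose is out; it moves back with the nose.
- nose (a joint): How far the sprung nose is pushed in, m: 0 out, 0.012 fully in. It starts to move at about 1 N and needs about 0.5 N per mm more: about 4 N half way, 7 N fully in.
- mould_round: Fixed plaster mould block, 127 mm deep (x), 110 mm wide (y), 131 mm high, with a ROUND well in its sloping front, which faces its own -x (the block's yaw varies). Origin at the underside's centre.
- well: The round well, 60 mm diameter, in the mould's sloping 110 x 110 mm face. Origin at the centre of its mouth, in the face's plane, 85 mm above the bench; z points squarely out of the face, 35 degrees above level; x up the slope. The flat reddish clay in it is parallel to the mouth, 2 to 16 mm below it (shrunk back; the depth is not reported and must be felt).
- mould_square: Fixed plaster block of the same shape and size beside it, with a SQUARE well (56 mm). Leave alone. Origin and axes as for the other mould; the two may stand in either place.
- pad: Fixed cork pad 230 x 110 x 6 mm, the thermometer's resting place. Origin at the underside's centre (top 6 mm above), x along its length.
- mug: White mug, 80 mm diameter, 90 mm high, loose; origin at its underside.
- glaze_jar: Glass jar with white lid, 70 mm diameter, 85 mm high, loose; origin at its underside.
- tape_roll: Roll of tape, 90 mm diameter, 30 mm high, lying flat, loose; origin at its underside.
- sponge: Sponge block 90 x 60 x 30 mm, loose; origin at its underside.
- rib: Wooden spatula, 180 mm long, lying along its x, loose.
- bowl: Terracotta bowl, 110 mm diameter, 50 mm high, loose; origin at its underside.
- cone: Grey blunt cone, 64 mm diameter at the foot, 75 mm high, loose; origin at its underside.
Things that resemble listed ones, but are neither listed nor needed, are in the scene too. What is meant by the thermometer is not red, and is the smaller of those in its own colour.

How it is judged (in metres and radians):
On the way:
1. thermometer held steady 1.2 s, square to the round well (0.2 rad), nose tip within 12 mm of the well's axis (x and y), nose pressed 3 to 9.5 mm in on the clay (value of joint nose between 0.003 and 0.0095 m and x of nose_tip in the frame of well between -0.012 and 0.012 m and y of nose_tip in the frame of well between -0.012 and 0.012 m and angle between the x axis of thermometer and the z axis of well, either way round below 0.2 rad and contact force between thermometer and mould_round above 0.5 N and contact force between the fingers and thermometer above 0.5 N and linear speed of thermometer below 0.02 m/s), for 1.2 s.
At the end, for the whole second after the job is handed in: The thermometer lies at rest, right way up (z within 0.12 rad of vertical), on the cork pad: its origin within 50 mm along and 40 mm across of the pad's centre, its length within 0.3 rad of the pad's length (either way round) (x of thermometer in the frame of pad between -0.05 and 0.05 m and y of thermometer in the frame of pad between -0.04 and 0.04 m and angle between the x axis of thermometer and the x axis of pad, either way round below 0.3 rad and angle between thermometer's own z axis and vertical below 0.12 rad and height (world z) of thermometer below 0.012 m and linear speed of thermometer below 0.02 m/s and angular speed of thermometer below 0.2 rad/s and contact force between thermometer and pad above 0.5 N); the robot touches nothing.
It fails at once if the thermometer is pressed on the mould with more than 18 N (contact force between thermometer and mould_round above 18 N).
It fails at once if the thermometer touches the mould with the square well (contact force between thermometer and mould_square above 1 N).
It fails at once if the thermometer is dropped (falls free at over 0.6 m/s) (linear speed of thermometer above 0.6 m/s and contact force between the fingers and thermometer below 0.1 N).
It fails at once if another thing on the bench is moved by more than 30 mm (distance of any of mug, glaze_jar, tape_roll, sponge, rib, bowl, cone from where it was at the start of the episode above 0.03 m).
It also fails if it takes over 56 s, if anything falls off the work surface, if the arm or the gripper's body presses on something with over 40 N, if the wrist force passes 120 N, or if a joint passes its speed limit or range.

### The arm

A 6-joint arm with a two-finger parallel gripper is mounted at the origin on the work surface. World frame = base frame: x ahead of the robot, y to its left, z up, the work surface at z = 0. Lengths are in mm, angles in rad, forces in N, time in s.
With the tool pointing down it reaches from about 400 to 925 mm from the base axis. Payload 12.5 kg.
Tool frame: the origin (TCP) lies on the mounting face of the last link; the fingertips stand 190 mm ahead of it and the grasp point (between the pads) lies 171 mm ahead of it; z points along the fingers, y is the line along which they close (so a half turn about z gives the same grasp; the last joint's range is limited). The gripper opens to 95 mm and grips with 3 to 60 N. Pads are 20 mm wide; open, the fingers measure 119 mm over their backs; the gripper's body (75 mm by 180 mm) begins 59 mm behind the grasp point.
Start: joints at [0.997, 0.491, 1.559, -0, 1.092, -0.106], TCP at [281.805, 557.863, 404.761] pointing down, gripper open.
Joint ranges: [-3.1, 3.1], [-0.84, 2.19], [0.05, 2.79], [-1.13, 4.28], [0.06, 2.93], [-2.69, 2.69]. Speed limits (rad/s): [2.22, 2.22, 2.79, 3.14, 3.14, 3.14].

### API

Orientations are given as [roll, pitch, yaw] about the fixed x, y, z axes, in that order (R = Rz(yaw) Ry(pitch) Rx(roll)).
In Python, from cell import env gives the robot as it stands.
- The arm moves only by the tool carry_out, never from a script. Its argument "series" is a list of rows, each a list of 5 numbers: the shift along the tool's x, y, z in m, then the turn about the tool's z in degrees, then the opening, from 0 (shut) to 1 (fully open). A call has 1 to 20 rows; each row is the pose to reach, as a shift and turn from the pose commanded when the call began, along the tool's axes at that moment; what a row does not reach only later rows make up. A row lasts 1/8 s, in which the tool goes at most 62.5 mm and 10.7 degrees, less where a joint would pass 70% of its speed; a pose out of reach is approached as far as the arm can. A call with a gripper value outside its range is refused whole. The fingers move at their own pace and stop on an object; the grip force is fixed at half the most. Time passes only in rows, so rows that repeat a pose let the fingers close. It gives the time, the measured TCP pose, the force, the opening and the grip force at its end, in the units of the state.
- env.state(): the state, without advancing time (a new reading comes with each control period).
- env.read_camera(name): name is "side" or "top"; returns (picture, depth): 420x560x3 uint8, red, green, blue; 420x560 float32, mm along the optical axis (not along the pixel's ray), 0 where there is no reading.
- env.get_calibration(name): a dict with "intrinsics" (3x3 intrinsics, pixels), "cam_to_world" (4x4, takes a point from camera to world coordinates). Camera axes: x right, y up, looking along -z (the intrinsics and any distortion apply to the point x, -y, -z); pixel columns grow to the right and rows downward; lengths in mm; the calibration is good to about 2 mm. A picture is of the moment at which its call begins. get_calibration takes no time and is no camera call.
- env.job_done(): hands the job in; it is judged then, once.
The state is a dict: "t": time; "joints": joint angles; "qvel": joint speeds; "tau": joint torques, N m; "eef_pos": TCP position; "tcp_rot": TCP orientation; "ft_force": force on the tool from outside, world axes, zero at the start; "moment": the same for the moment, N m; "opening": opening from 0.0 (shut) to 1.0 (fully open); "grip_force": force on a finger pad.
Only numpy, scipy, OpenCV 4.12 (cv2) and the standard library are available. Lean on these libraries where they do the work, as an engineer would, in place of code of your own. Each camera call takes 0.05 s, during which the arm holds its last target. There are 200 camera calls.

## Working session

There is one attempt and no reset: what is moved stays moved. The work goes in short steps, Python scripts to look and compute and a tool call to move; the robot and the scene stay as the last step left them, time stands still between calls to the robot, and variables do not carry over. Pictures are saved under pics/ and viewed, at most 10 in all, crops included, and the job is handed in when it is done.

Besides the shell and the picture viewer there is one more tool, called as name(argument=value, ...), one argument or row to a line, values as JSON. carry_out: Moves the arm, as the interface text tells. Its arguments: {"type":"object","properties":{"series":{"type":"array","items":{"type":"array","items":{"type":"number"}}}},"required":["series"]}

```bash
mkdir -p pics; ls
python3 - <<'E'
from cell import env
import cv2,numpy as np
s=env.state();print(s)
for n in("side","top"):
    p,d=env.read_camera(n);c=env.get_calibration(n)
    np.savez(f"{n}0.npz",p=p,d=d,K=c["intrinsics"],T=c["cam_to_world"])
    print(n,c)
    cv2.imwrite(f"pics/{n}0.png",cv2.cvtColor(p,cv2.COLOR_RGB2BGR))
E
```

```text
pics
{'t': 0.0, 'joints': array([ 9.97384814e-01,  4.91545717e-01,  1.55947160e+00,  2.27154272e-06,
        1.09170830e+00, -1.05606136e-01]), 'qvel': array([ 5.07833829e-04,  8.35347001e-04, -6.16162865e-04, -3.80808454e-04,
       -5.76120772e-05, -5.74988570e-04]), 'tau': array([-1.70463616e-03, -6.12631202e+01, -2.58187187e+01,  6.91854581e-02,
        4.80708957e-02, -5.42487271e-05]), 'eef_pos': array([281.78968318, 557.82200901, 404.16260416]), 'tcp_rot': array([-3.14046622e+00, -1.21428895e-04,  2.67378616e+00]), 'ft_force': array([-0.00254038, -0.77385221,  0.84781145]), 'moment': array([-0.07721896, -0.0183336 ,  0.02868775]), 'grip_force': 0.0, 'opening': 1.005391754577827}
side {'intrinsics': array([[546.35038035,   0.        , 278.44842059],
       [  0.        , 546.35038035, 203.4344855 ],
       [  0.        ,   0.        ,   1.        ]]), 'cam_to_world': array([[ 9.07803898e-01,  2.88517123e-01, -3.04384548e-01,
        -1.20899162e+01],
       [-4.19317738e-01,  6.10475137e-01, -6.71932096e-01,
        -1.09869245e+03],
       [-8.04471666e-03,  7.37616415e-01,  6.75172057e-01,
         1.22077629e+03],
       [ 0.00000000e+00,  0.00000000e+00,  0.00000000e+00,
         1.00000000e+00]])}
top {'intrinsics': array([[519.64742943,   0.        , 277.49420635],
       [  0.        , 519.64742943, 214.81277216],
       [  0.        ,   0.        ,   1.        ]]), 'cam_to_world': array([[-2.71882847e-02,  9.98340545e-01, -5.07637012e-02,
         4.01542647e+02],
       [-9.99551405e-01, -2.65129318e-02,  1.39302958e-02,
         8.82355463e+00],
       [ 1.25612845e-02,  5.11196697e-02,  9.98613536e-01,
         1.74753871e+03],
       [ 0.00000000e+00,  0.00000000e+00,  0.00000000e+00,
         1.00000000e+00]])}
```

View pics/top0.png

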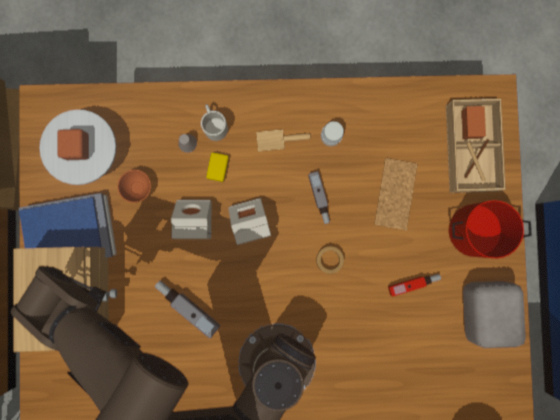

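View pics/side0.png

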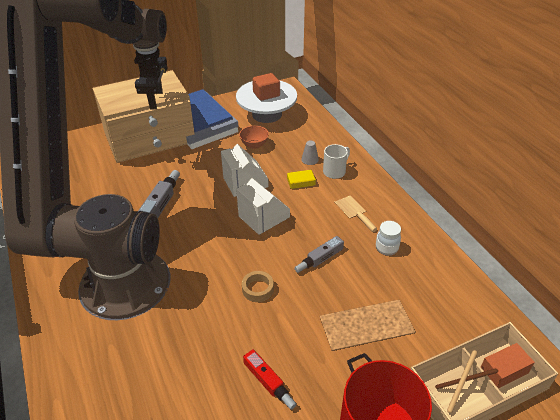

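Run:
```python
import cv2,numpy as np
t=cv2.imread("pics/top0.png");s=cv2.imread("pics/side0.png")
a=cv2.resize(t[160:270,160:345],None,fx=4.3,fy=4.3,interpolation=cv2.INTER_CUBIC)
cv2.imwrite("pics/croptop.png",a[:,:800])
b=cv2.resize(s[130:280,200:350],(600,600),interpolation=cv2.INTER_CUBIC)
cv2.imwrite("pics/cropside.png",b)
```

```text
(no output)
```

View pics/croptop.png

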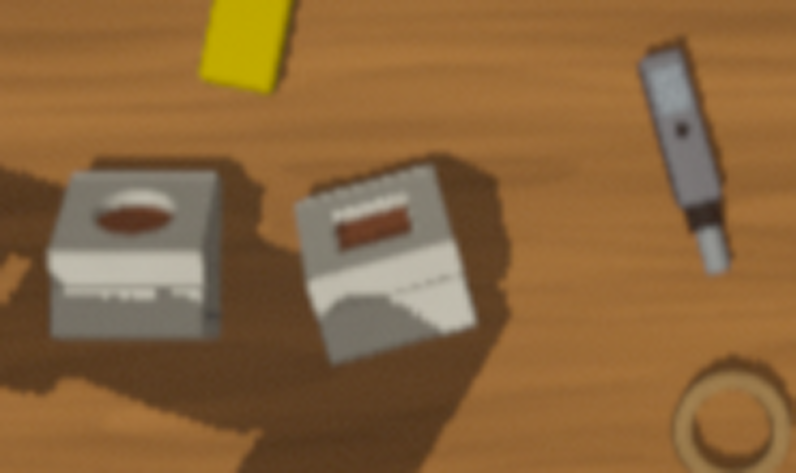

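View pics/cropside.png

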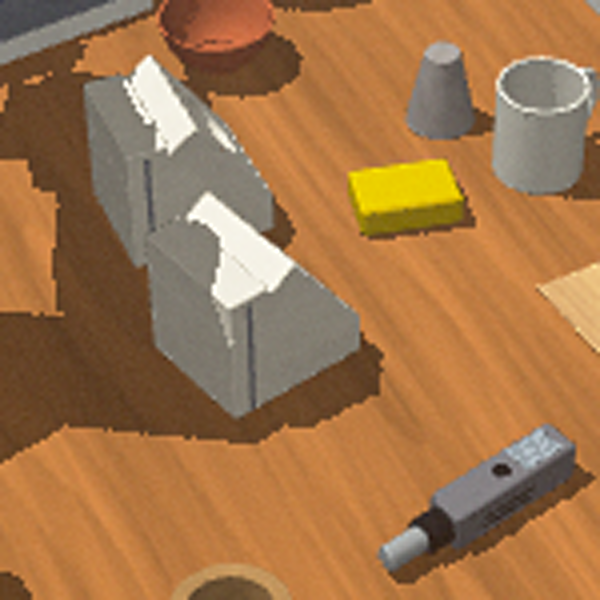

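The top view shows the candidates:
- **Grey thermometers:** small at (319,195) and large at (187,308). There is also a red one at (410,286). The one meant is grey and smaller, so (319,195), with its nose toward the robot. The crop confirms this.
- **Moulds:** round well at (192,218), square well at (249,221). Both faces look away from the robot (+x).
- **Pad:** (396,194).

The tool can't be tilted directly, so the roughly 35° nose-down angle will have to come from pivoting the thermometer in the grip.

```bash
cat > h.py <<'E'
import numpy as np,cv2
def load(n):
    z=np.load(n+".npz");return z["p"],z["d"],z["K"],z["T"]
def cloud(d,K,T):
    v,u=np.mgrid[:d.shape[0],:d.shape[1]]
    c=np.stack([(u-K[0,2])/K[0,0]*d,-(v-K[1,2])/K[1,1]*d,-d],-1)
    return c@T[:3,:3].T+T[:3,3]
def onplane(uv,K,T,z):
    uv=np.atleast_2d(uv).astype(float)
    r=np.stack([(uv[:,0]-K[0,2])/K[0,0],-(uv[:,1]-K[1,2])/K[1,1],-np.ones(len(uv))],-1)@T[:3,:3].T
    return T[:3,3]+r*((z-T[2,3])/r[:,2])[:,None]
E
python3 - <<'E'
from h import *
p,d,K,T=load("top0");P=cloud(d,K,T);np.set_printoptions(precision=1,suppress=True)
def rect(m,z,name,box):
    mm=np.zeros(d.shape,np.uint8);x0,y0,x1,y1=box;mm[y0:y1,x0:x1]=m[y0:y1,x0:x1]
    mm[d==0]=0
    v,u=np.nonzero(mm);W=onplane(np.c_[u,v],K,T,z)[:,:2] 
    r=cv2.minAreaRect(W.astype(np.float32));print(name,len(u),"rect",r,"zmed",np.median(P[v,u,2]),"mean",W.mean(0));return W
Z=P[...,2]
rect((Z>14),30,"thermo",(300,160,340,230))
hsv=cv2.cvtColor(p,cv2.COLOR_RGB2HSV)
print("pad Z",np.median(Z[180:210,388:405]),"bench",np.median(Z[230:260,350:390]))
rect((Z>3),6,"pad",(368,150,425,240))
for nm,b in(("round",(165,190,218,245)),("square",(224,190,278,250))):
    x0,y0,x1,y1=b;S=P[y0:y1,x0:x1].reshape(-1,3);t=S[(S[:,2]>122)]
    print(nm,"top",cv2.minAreaRect(t[:,:2].astype(np.float32)),np.median(t[:,2]),t.mean(0))
for nm,(u,v) in dict(cab=(60,330),cab2=(90,270),book=(60,220),trayrim=(452,150),trayrimtop=(475,102),tape=(330,246),jar=(333,132),stool=(495,315),bucketrim=(455,230)).items():
    print(nm,P[v,u])
# red clay in round well
x0,y0,x1,y1=165,190,218,245
m=np.zeros(d.shape,bool);c=p.astype(int);m[y0:y1,x0:x1]=((c[...,0]-c[...,2])>40)[y0:y1,x0:x1]&(Z>30)[y0:y1,x0:x1]
v,u=np.nonzero(m);print("clay",len(u),u.mean(),v.mean(),P[m].mean(0),P[m].min(0),P[m].max(0))
E
```

```text
thermo 495 rect ((539.5704345703125, -138.22802734375), (174.39183044433594, 74.06513214111328), 14.114449501037598) zmed 33.3844704477433 mean [ 551.9 -154.9]
pad Z 4.997444762512714 bench -1.1404032779171303
pad 1926 rect ((548.5330200195312, -417.3751525878906), (190.2274627685547, 302.5205078125), 87.93060302734375) zmed 6.064445381648056 mean [ 552.2 -416.1]
round top ((448.42388916015625, 163.2414093017578), (314.8589782714844, 70.95577239990234), 85.81158447265625) 125.49585330970285 [461.6 257.4 183.1]
square top ((434.41668701171875, 70.62788391113281), (88.27544403076172, 110.91187286376953), 11.078868865966797) 124.7287045734447 [451.2  72.8 198.2]
cab [222.3 470.9 604.2]
cab2 [331.1 550.4 184.8]
book [489.3 689.8  57.6]
trayrim [ 688.1 -599.9   43.2]
trayrimtop [ 847.3 -683.8   44. ]
tape [ 381.1 -186.2   26.2]
jar [ 749.7 -201.3   83.5]
stool [ 156.5 -674.9  141.8]
bucketrim [ 401.5    8.8 1747.5]
clay 78 190.85897435897436 211.35897435897436 [503.3 252.  159.5] [401.5   8.8  38.6] [ 546.   316.9 1747.5]
```

Run:
```python
from h import *
p,d,K,T=load("top0");P=cloud(d,K,T);np.set_printoptions(precision=1,suppress=True)
Z=np.where(d>0,P[...,2],-99)
def comp(m,seed,name,z=None):
    n,L=cv2.connectedComponents(m.astype(np.uint8),connectivity=4)
    v,u=np.nonzero(L==L[seed[1],seed[0]]);W=onplane(np.c_[u,v],K,T,z)[:,:2] if z else P[v,u,:2]
    r=cv2.minAreaRect(W.astype(np.float32));b=cv2.boxPoints(r)
    print(name,len(u),"c",np.array(r[0]),"size",np.array(r[1]),"ang",round(r[2],1),"mean",W.mean(0),"z",np.median(Z[v,u]));return u,v
comp((Z>16)&(Z<60),(319,190),"thermo",28)
hsv=cv2.cvtColor(p,cv2.COLOR_RGB2HSV)
comp((Z>3)&(Z<12)&(P[...,1]<-330),(396,194),"pad",6)
comp((Z>118)&(Z<140),(192,228),"round top")
comp((Z>30)&(Z<140),(192,228),"round all")
comp((Z>118)&(Z<140),(249,232),"square top")
comp((Z>100)&(Z<160),(495,315),"stool")
comp((Z>40)&(Z<160),(60,340) if Z[340,60]>40 else (90,265),"cab")
# face plane fit of the round mould
x0,y0,x1,y1=165,190,218,245
M=np.zeros(d.shape,bool);M[y0:y1,x0:x1]=1;M&=(Z>48)&(Z<122)
c=p.astype(int);clay=M&((c[...,0]-c[...,2])>40)
M2=M&~clay;A=P[M2]
for i in range(6):
    q=A.mean(0);n=np.linalg.svd(A-q)[2][2];n*=np.sign(n[2]);r=(A-q)@n;A=A[abs(r)<max(2.5,1.5*np.median(abs(r)))]
print("face n",n,"elev",np.degrees(np.arcsin(n[2])),"yaw",np.degrees(np.arctan2(n[1],n[0])),len(A),q)
print("clay",clay.sum(),P[clay].mean(0),"off plane",np.median((P[clay]-q)@n))
```

```text
thermo 485 c [ 544.4 -157. ] size [174.6  35.7] ang 14.1 mean [ 552.7 -155.3] z 33.46222703858962
pad 1189 c [ 552.9 -414.7] size [119.7 233.7] ang 76.4 mean [ 549.2 -416.4] z 6.369727321331084
round top 142 c [439.1 253.1] size [78.1 34.4] ang 88.5 mean [436.  249.1] z 121.20795805740079
round all 1444 c [482.2 263.1] size [111.9 126. ] ang 88.7 mean [478.9 260.1] z 114.04652597225368
square top 243 c [429.   68.6] size [ 38.7 109.2] ang 15.2 mean [427.9  68. ] z 120.90493204086783
stool 3225 c [ 152.5 -696.5] size [199.7 160.1] ang 0.1 mean [ 155.7 -687.7] z 135.74816961520924
cab 213864 c [571.8 -51.4] size [2767.2 2049.4] ang 88.7 mean [587.2 -62.3] z -2.2685697567245597
face n [ 0.5 -0.1  0.8] elev 56.42365820121655 yaw -6.570854372806078 165 [482.7 264.   92.3]
clay 72 [507.8 263.7  74.6] off plane -0.9440945716622886
```

Run:
```python
from h import *
np.set_printoptions(precision=0,suppress=True,linewidth=160)
p,d,K,T=load("top0");P=cloud(d,K,T)
for u in(178,192,206):
    print(u);print(np.c_[np.arange(196,242),P[196:242,u]][::2].T)
p,d,K,T=load("side0");P=cloud(d,K,T)
s=(P[...,2]>60)&(P[...,2]<145)&(P[...,0]>380)&(P[...,0]<600)&(P[...,1]>180)&(P[...,1]<340);A=P[s]
print("side round",A.min(0),A.max(0),np.percentile(A,[2,98],axis=0))
t=A[A[:,2]>124];print(np.percentile(t,[2,50,98],axis=0))
```

```text
178
[[ 196.  198.  200.  202.  204.  206.  208.  210.  212.  214.  216.  218.  220.  222.  224.  226.  228.  230.  232.  234.  236.  238.  240.]
 [ 563.  555.  546.  539.  531.  524.  516.  509.  503.  496.  489.  482.  476.  470.  464.  458.  451.  402.  439.  433.  426.  421.  415.]
 [ 318.  317.  311.  310.  307.  307.  303.  302.  301.  299.  298.  296.  296.  297.  298.  299.  299.    9.  300.  298.  298.  306.  321.]
 [  -2.    5.   38.   47.   63.   65.   88.   93.  100.  112.  116.  131.  129.  124.  118.  113.  115. 1748.  112.  122.  121.   81.   -5.]]
192
[[196. 198. 200. 202. 204. 206. 208. 210. 212. 214. 216. 218. 220. 222. 224. 226. 228. 230. 232. 234. 236. 238. 240.]
 [562. 554. 545. 538. 530. 524. 517. 509. 502. 494. 488. 481. 475. 469. 463. 456. 450. 444. 438. 431. 425. 419. 413.]
 [272. 270. 266. 264. 263. 263. 262. 260. 259. 255. 254. 252. 253. 254. 254. 254. 254. 254. 255. 256. 255. 260. 273.]
 [ -8.   3.  33.  44.  56.  54.  65.  75.  86. 112. 118. 130. 129. 118. 118. 120. 123. 121. 117. 115. 121.  85.   1.]]
206
[[196. 198. 200. 202. 204. 206. 208. 210. 212. 214. 216. 218. 220. 222. 224. 226. 228. 230. 232. 234. 236. 238. 240.]
 [560. 554. 544. 536. 529. 521. 515. 508. 500. 493. 486. 480. 474. 468. 461. 455. 449. 443. 437. 430. 424. 418. 412.]
 [224. 224. 219. 218. 217. 215. 215. 214. 211. 211. 210. 210. 210. 211. 211. 211. 212. 212. 212. 211. 212. 217. 227.]
 [ -2.  -3.  38.  44.  56.  70.  76.  86. 109. 109. 120. 124. 124. 114. 119. 114. 114. 114. 112. 119. 114.  78.  -1.]]
side round [412. 196.  60.] [527. 320. 135.] [[415. 203.  62.]
 [520. 313. 130.]]
[[419. 206. 124.]
 [472. 258. 126.]
 [482. 311. 132.]]
```

carry_out(
  series=[
    [-0.566, -0.512, 0, -41, 1],
    [-0.566, -0.512, 0, -41, 1],
    [-0.566, -0.512, 0, -41, 1],
    [-0.566, -0.512, 0, -41, 1],
    [-0.566, -0.512, 0, -41, 1],
    [-0.566, -0.512, 0, -41, 1],
    [-0.566, -0.512, 0, -41, 1],
    [-0.566, -0.512, 0, -41, 1],
    [-0.566, -0.512, 0, -41, 1],
    [-0.566, -0.512, 0, -41, 1],
    [-0.566, -0.512, 0, -41, 1],
    [-0.566, -0.512, 0, -41, 1],
    [-0.566, -0.512, 0, -41, 1],
    [-0.566, -0.512, 0, -41, 1],
    [-0.566, -0.512, 0.05, -41, 1],
    [-0.566, -0.512, 0.1, -41, 1],
  ],
)

```text
t: 2.1
eef_pos: [555.6, -152.5, 304.2]
tcp_rot: [-3.141, 0.001, -2.892]
ft_force: [0.4, 0.1, -0.0]
opening: 1.003
grip_force: 0.0
```

```bash
cat > look.py <<'E'
import sys;from cell import env;import cv2,numpy as np
s=env.state();print({k:np.round(s[k],3) for k in("t","joints","eef_pos","tcp_rot","ft_force","opening","grip_force")})
if len(sys.argv)>1:
  for n in("side","top"):
    p,d=env.read_camera(n);c=env.get_calibration(n)
    np.savez(n+sys.argv[1]+".npz",p=p,d=d,K=c["intrinsics"],T=c["cam_to_world"])
    cv2.imwrite(f"pics/{n}{sys.argv[1]}.png",p[...,::-1])
E
python3 look.py
```

```text
{'t': np.float64(2.1), 'joints': array([-0.383,  0.542,  1.785,  0.   ,  0.813, -2.203]), 'eef_pos': array([ 555.562, -152.482,  304.201]), 'tcp_rot': array([-3.141e+00,  1.000e-03, -2.892e+00]), 'ft_force': array([ 0.443,  0.129, -0.02 ]), 'opening': np.float64(1.003), 'grip_force': np.float64(0.0)}
```

carry_out(
  series=[
    [0, 0, 0.05, 0, 1],
    [0, 0, 0.1, 0, 1],
    [0, 0, 0.11, 0, 1],
    [0, 0, 0.11, 0, 0.6],
    [0, 0, 0.11, 0, 0.4],
    [0, 0, 0.11, 0, 0.35],
    [0, 0, 0.11, 0, 0.35],
    [0, 0, 0.11, 0, 0.35],
    [0, 0, 0.11, 0, 0.35],
  ],
)

```text
t: 3.22
eef_pos: [556.1, -154.4, 194.8]
tcp_rot: [-3.142, 0.0, -2.894]
ft_force: [0.6, -0.8, -0.7]
opening: 0.425
grip_force: 0.0
```

carry_out(
  series=[
    [0, 0, 0, 0, 0.35],
    [0, 0, 0, 0, 0.35],
    [0, 0, 0, 0, 0.35],
    [0, 0, 0, 0, 0.35],
  ],
)

```text
t: 3.72
eef_pos: [556.2, -154.4, 194.7]
tcp_rot: [-3.142, 0.0, -2.894]
ft_force: [-0.6, -1.3, -0.5]
opening: 0.354
grip_force: 30.0
```

carry_out(
  series=[
    [0, 0, 0, 0, 0.358],
    [0, 0, 0, 0, 0.358],
    [0, 0, 0, 0, 0.358],
  ],
)

```text
t: 4.1
eef_pos: [556.1, -154.3, 194.7]
tcp_rot: [3.142, 0.0, -2.894]
ft_force: [0.4, -0.3, -0.7]
opening: 0.353
grip_force: 0.5
```

carry_out(
  series=[
    [0, 0, 0, 0, 0.355],
    [0, 0, 0, 0, 0.355],
    [0, 0, 0, 0, 0.355],
  ],
)

```text
t: 4.47
eef_pos: [556.1, -154.3, 194.7]
tcp_rot: [3.141, 0.0, -2.894]
ft_force: [0.7, -0.7, -1.0]
opening: 0.359
grip_force: 14.9
```

carry_out(
  series=[
    [0, 0, 0, 0, 0.352],
    [0, 0, 0, 0, 0.352],
    [0, 0, 0, 0, 0.352],
  ],
)

```text
t: 4.85
eef_pos: [556.1, -154.3, 194.7]
tcp_rot: [3.141, 0.0, -2.894]
ft_force: [0.8, -0.2, -1.2]
opening: 0.358
grip_force: 30.0
```

carry_out(
  series=[
    [0, 0, -0.06, 0, 0.34],
    [0, 0, -0.12, 0, 0.34],
    [0.05, -0.03, -0.165, 10, 0.34],
    [0.1, -0.06, -0.165, 20, 0.34],
    [0.15, -0.09, -0.165, 30, 0.34],
    [0.2, -0.12, -0.165, 40, 0.34],
    [0.25, -0.15, -0.165, 50, 0.34],
    [0.3, -0.18, -0.165, 60, 0.34],
    [0.35, -0.21, -0.165, 70, 0.34],
    [0.4, -0.245, -0.165, 80, 0.34],
    [0.45, -0.275, -0.165, 90, 0.34],
    [0.495, -0.303, -0.165, 100, 0.34],
    [0.495, -0.303, -0.165, 104, 0.34],
    [0.495, -0.303, -0.165, 104, 0.34],
    [0.495, -0.303, -0.165, 104, 0.34],
  ],
)

```text
t: 6.72
eef_pos: [151.0, -569.1, 359.6]
tcp_rot: [-3.142, -0.001, 1.577]
ft_force: [-0.1, -0.3, -1.7]
opening: 0.353
grip_force: 30.0
```

```bash
python3 look.py 1
```

```text
{'t': np.float64(6.725), 'joints': array([-1.424,  0.488,  1.701,  0.   ,  0.953, -1.429]), 'eef_pos': array([ 150.96 , -569.065,  359.573]), 'tcp_rot': array([-3.142e+00, -1.000e-03,  1.577e+00]), 'ft_force': array([-0.059, -0.349, -1.693]), 'opening': np.float64(0.353), 'grip_force': np.float64(30.0)}
```

View pics/side1.png

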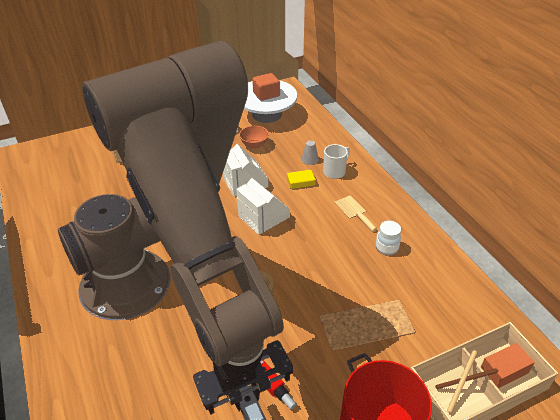

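carry_out(
  series=[
    [0, 0, 0.01, 0, 0.354],
    [0, 0, 0.02, 0, 0.354],
    [0, 0, 0.03, 0, 0.354],
    [0, 0, 0.035, 0, 0.354],
  ],
)

```text
t: 7.32
eef_pos: [150.7, -569.0, 323.9]
tcp_rot: [-3.142, -0.002, 1.574]
ft_force: [0.0, 6.4, 6.6]
opening: 0.355
grip_force: 21.0
```

carry_out(
  series=[
    [0, 0, 0.01, 0, 0.354],
    [0, 0, 0.015, 0, 0.354],
  ],
)

```text
t: 7.58
eef_pos: [150.6, -569.2, 309.2]
tcp_rot: [3.142, -0.001, 1.574]
ft_force: [0.4, 4.9, 4.8]
opening: 0.357
grip_force: 21.3
```

```bash
python3 look.py 2; python3 -c "
import cv2;t=cv2.imread('pics/top2.png');cv2.imwrite('pics/c2.png',cv2.resize(t[250:380,390:560],None,fx=4,fy=4,interpolation=cv2.INTER_CUBIC))"
```

```text
{'t': np.float64(7.575), 'joints': array([-1.424,  0.551,  1.748,  0.   ,  0.843, -1.428]), 'eef_pos': array([ 150.636, -569.239,  309.184]), 'tcp_rot': array([ 3.142e+00, -1.000e-03,  1.574e+00]), 'ft_force': array([0.41 , 4.867, 4.811]), 'opening': np.float64(0.357), 'grip_force': np.float64(21.344)}
```

View pics/c2.png

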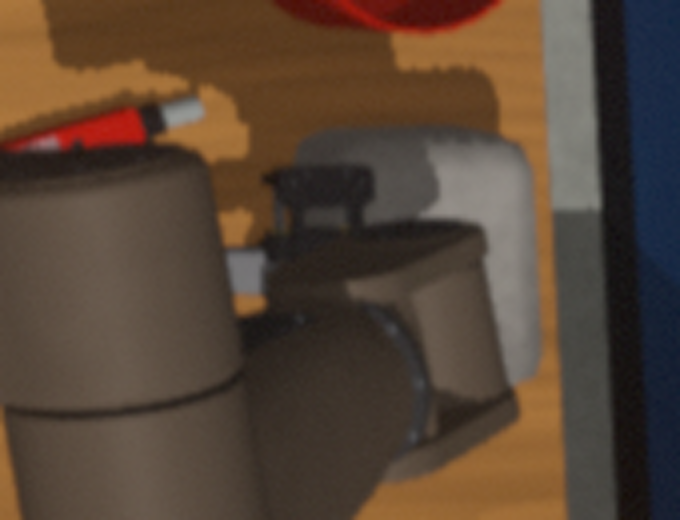

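carry_out(
  series=[
    [0, 0, 0.01, 0, 0.354],
    [0, 0, 0.02, 0, 0.354],
    [0, 0, 0.02, 0, 0.354],
  ],
)

```text
t: 8.05
eef_pos: [150.5, -569.7, 289.2]
tcp_rot: [-3.142, -0.0, 1.574]
ft_force: [0.8, 0.9, -2.0]
opening: 0.356
grip_force: 21.7
```

carry_out(
  series=[
    [0, 0, -0.06, 0, 0.34],
    [0, 0, -0.12, 0, 0.34],
    [0.05, 0.03, -0.131, -5, 0.34],
    [0.1, 0.064, -0.131, -11, 0.34],
    [0.15, 0.096, -0.131, -16, 0.34],
    [0.2, 0.128, -0.131, -21, 0.34],
    [0.25, 0.16, -0.131, -27, 0.34],
    [0.3, 0.193, -0.131, -32, 0.34],
    [0.35, 0.225, -0.131, -37, 0.34],
    [0.4, 0.257, -0.131, -43, 0.34],
    [0.45, 0.289, -0.131, -48, 0.34],
    [0.5, 0.321, -0.131, -53, 0.34],
    [0.55, 0.353, -0.131, -59, 0.34],
    [0.6, 0.385, -0.131, -64, 0.34],
    [0.65, 0.418, -0.131, -69, 0.34],
    [0.7, 0.45, -0.131, -75, 0.34],
    [0.75, 0.482, -0.131, -80, 0.34],
    [0.8, 0.514, -0.131, -85, 0.34],
    [0.828, 0.532, -0.131, -88.5, 0.34],
    [0.828, 0.532, -0.131, -88.5, 0.34],
  ],
)

```text
t: 10.55
eef_pos: [680.3, 262.3, 419.4]
tcp_rot: [-3.141, -0.001, 3.121]
ft_force: [0.3, -0.2, -3.0]
opening: 0.358
grip_force: 30.0
```

```bash
python3 look.py 3; python3 -c "
import cv2;t=cv2.imread('pics/side3.png');cv2.imwrite('pics/c3.png',cv2.resize(t[60:240,220:420],None,fx=3.3,fy=3.3,interpolation=cv2.INTER_CUBIC))"
```

```text
{'t': np.float64(10.55), 'joints': array([ 0.277,  0.636,  1.248,  0.   ,  1.258, -1.273]), 'eef_pos': array([680.258, 262.278, 419.377]), 'tcp_rot': array([-3.141e+00, -1.000e-03,  3.121e+00]), 'ft_force': array([ 0.34 , -0.172, -3.047]), 'opening': np.float64(0.358), 'grip_force': np.float64(30.0)}
```

View pics/c3.png

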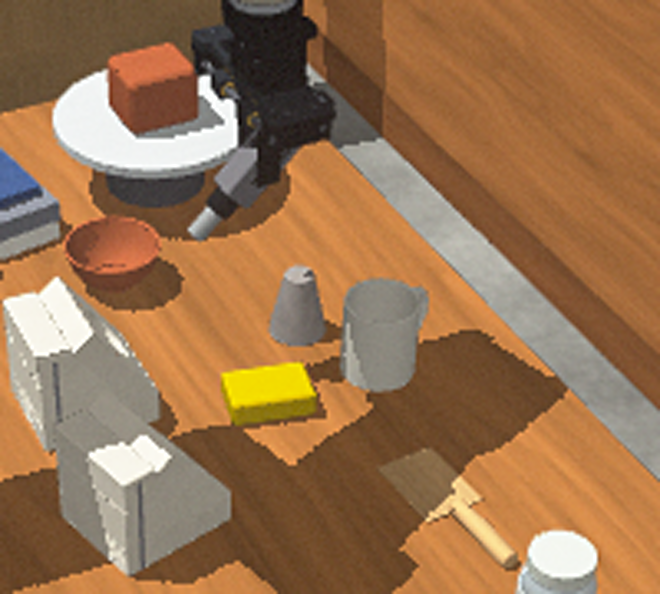

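Run:
```python
from h import *
np.set_printoptions(precision=1,suppress=True)
p,d,K,T=load("side3")
g=np.array([680.3,262.3]);yaw=3.121;n=np.array([-np.sin(yaw),np.cos(yaw),0])
# steel nose + grey housing pixels: grey, in the area, depth near plane
P=cloud(d,K,T)
M=(d>0)&(P[...,2]>150)&(P[...,2]<262)&(abs(P[...,1]-262)<40)&(P[...,0]>540)&(P[...,0]<672)
v,u=np.nonzero(M)
r=np.stack([(u-K[0,2])/K[0,0],-(v-K[1,2])/K[1,1],-np.ones(len(u))],-1)@T[:3,:3].T
o=T[:3,3]
def hit(u,v):
    r=np.array([(u-K[0,2])/K[0,0],-(v-K[1,2])/K[1,1],-1])@T[:3,:3].T
    s=((np.r_[g,0]-o)@n)/(r@n);return o+s*r
A=P[M];q=A.mean(0);w=np.linalg.svd(A-q)[2][0];w*=np.sign(-w[2]);print("n",len(A),"dir",w,"pitch",np.degrees(np.arcsin(-w[2])))
t=(A-q)@w;print("ends",q+w*t.max(),q+w*t.min())
for a in((280.6,128.2),(290.3,119.1)):print(hit(*a))
print("pitch to grasp", "grasp z",419.4-171)
```

```text
n 307 dir [-0.6  0.  -0.8] pitch 51.27582408702143
ends [606.2 255.8 177.2] [672.6 254.1 260. ]
[615.8 263.6 184.8]
[650.9 262.9 210.9]
pitch to grasp grasp z 248.39999999999998
```

```bash
cat > pitch.py <<'E'
from h import *
import sys
def pitch(name,g,yaw,box,smax=70,vmin=75):
    p,d,K,T=load(name);hsv=cv2.cvtColor(p,cv2.COLOR_RGB2HSV);x0,y0,x1,y1=box
    m=np.zeros(d.shape,np.uint8);m[y0:y1,x0:x1]=((hsv[...,1]<smax)&(hsv[...,2]>vmin))[y0:y1,x0:x1]
    v,u=np.nonzero(m);uv=np.c_[u,v].astype(np.float32)
    for r in range(y0,y1):print(''.join('#' if c else '.' for c in m[r,x0:x1]))
    n=np.array([-np.sin(yaw),np.cos(yaw),0]);o=T[:3,3]
    r=np.stack([(u-K[0,2])/K[0,0],-(v-K[1,2])/K[1,1],-np.ones(len(u))],-1)@T[:3,:3].T
    H=o+r*(((np.r_[g,0]-o)@n)/(r@n))[:,None]
    a=np.c_[H[:,0]*np.cos(yaw)+H[:,1]*np.sin(yaw),H[:,2]]
    vx,vy,cx,cy=cv2.fitLine(a.astype(np.float32),cv2.DIST_HUBER,0,.01,.01).ravel()
    if vx<0:vx,vy=-vx,-vy
    t=(a-[cx,cy])@[vx,vy];e=np.array([cx,cy])+np.outer([t.min(),t.max()],[vx,vy])
    gs=g[0]*np.cos(yaw)+g[1]*np.sin(yaw)
    print("pitch",np.degrees(np.arctan2(-vy,vx)),"ends fwd-of-grasp,z",np.c_[e[:,0]-gs,e[:,1]])
    return m
E
python3 - <<'E'
from pitch import *
pitch("side3",np.array([680.3,262.3]),3.121,(274,98,300,136))
p,d,K,T=load("side3");h=cv2.cvtColor(p,cv2.COLOR_RGB2HSV)
E
```

```text
##################........
##################........
##################.....#..
##################....#...
##################...#....
##################..#.....
######################....
########################..
########################..
########################..
########################..
#############.#########...
###########...#########...
########.....##########...
######......###########...
##.........############...
...........############...
............##########....
............###########...
.............####.########
..............##.########.
................########..
..................######..
#.................#####...
....................##....
........##................
.......####...............
......######..............
.....########.............
....########..............
....#######...............
...########...............
...#######................
....#####.................
.....###..................
..........................
..........................
..........................
pitch -57.935307 ends fwd-of-grasp,z [[  9.54358742 196.39711425]
 [ 80.26205012 309.28649473]]
```

Run:
```python
from h import *
p,d,K,T=load("side3");h=cv2.cvtColor(p,cv2.COLOR_RGB2HSV)
yaw=3.121;g=np.array([680.3,262.3]);n=np.array([-np.sin(yaw),np.cos(yaw),0]);o=T[:3,3]
def hit(u,v):
    r=np.array([(u-K[0,2])/K[0,0],-(v-K[1,2])/K[1,1],-1])@T[:3,:3].T
    H=o+r*(((np.r_[g,0]-o)@n)/(r@n));return np.array([(H[:2]-g)@[np.cos(yaw),np.sin(yaw)],H[2]-248.4])
tip=hit(278,131);
for a in((284.5,124.5),(291,119),(292,119)):
    q=hit(*a);e=tip-q;print(tip,q,"len",np.hypot(*e),"pitch",np.degrees(np.arctan2(-e[1],e[0])))
c=cv2.resize(p[94:140,262:312,::-1],None,fx=12,fy=12,interpolation=cv2.INTER_NEAREST);cv2.imwrite("pics/c4.png",c);print(c.shape)
```

```text
[ 73.9461625  -72.05646841] [ 50.36306954 -52.89292098] len 30.38756034812178 pitch 39.09720180488806
[ 73.9461625  -72.05646841] [ 26.90605121 -37.77280481] len 58.207745707366556 pitch 36.08522630847796
[ 73.9461625  -72.05646841] [ 23.27335722 -38.76944206] len 60.628040696127485 pitch 33.300959509342384
(552, 600, 3)
```

View pics/c4.png

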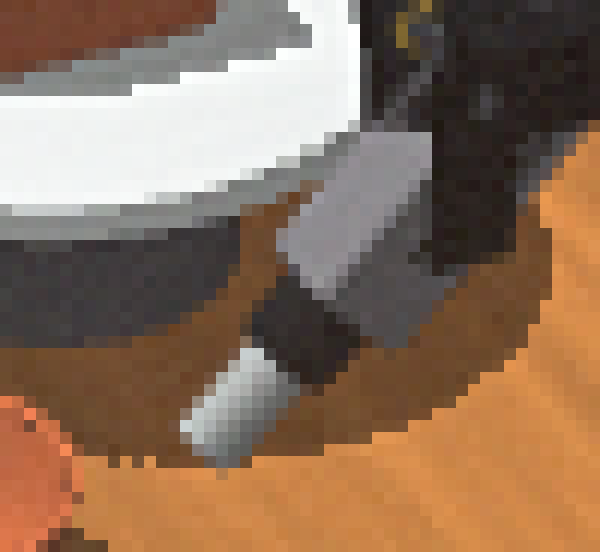

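Run:
```python
from h import *
p,d,K,T=load("side3")
yaw=3.121;g=np.array([680.3,262.3]);n=np.array([-np.sin(yaw),np.cos(yaw),0]);o=T[:3,3]
def hit(u,v):
    r=np.array([(u-K[0,2])/K[0,0],-(v-K[1,2])/K[1,1],-1])@T[:3,:3].T
    H=o+r*(((np.r_[g,0]-o)@n)/(r@n));return np.array([(H[:2]-g)@[np.cos(yaw),np.sin(yaw)],H[2]-248.4])
tip=hit(278.4,131);
for a in((284.2,124.2),(288.2,119.3)):
    q=hit(*a);e=tip-q;print(tip,q,"len",np.hypot(*e),"pitch",np.degrees(np.arctan2(-e[1],e[0])))
for b in(35,40,45,50):
    b=np.radians(b);print(np.degrees(b),[np.array([np.cos(b)*x+np.sin(b)*z,-np.sin(b)*x+np.cos(b)*z]).round() for x,z in((100,-6),(45,-6))])
```

```text
[ 72.50442073 -72.470226  ] [ 51.44559415 -51.40525918] len 29.786020281622424 pitch 45.00835181302854
[ 72.50442073 -72.470226  ] [ 37.0354543  -36.16470063] len 50.75567704828377 pitch 45.66777381614475
35.0 [array([ 78., -62.]), array([ 33., -31.])]
40.0 [array([ 73., -69.]), array([ 31., -34.])]
45.0 [array([ 66., -75.]), array([ 28., -36.])]
50.0 [array([ 60., -80.]), array([ 24., -38.])]
```

carry_out(
  series=[
    [0.01, -0.06, 0, 0, 0.34],
    [0.02, -0.12, 0, 0, 0.34],
    [0.035, -0.18, 0, 0, 0.34],
    [0.045, -0.24, 0.03, 0, 0.34],
    [0.055, -0.3, 0.08, 0, 0.34],
    [0.065, -0.36, 0.12, 0, 0.34],
    [0.072, -0.394, 0.15, 0, 0.34],
    [0.072, -0.394, 0.15, 0, 0.34],
    [0.072, -0.394, 0.155, 0, 0.355],
    [0.072, -0.394, 0.16, 0, 0.355],
    [0.072, -0.394, 0.165, 0, 0.355],
    [0.072, -0.394, 0.17, 0, 0.355],
  ],
)

```text
t: 12.15
eef_pos: [599.0, -131.1, 250.9]
tcp_rot: [-3.141, 0.001, 3.12]
ft_force: [-1.4, -0.5, 1.5]
opening: 0.355
grip_force: 15.7
```

carry_out(
  series=[
    [0, 0, 0.004, 0, 0.355],
    [0, 0, 0.007, 0, 0.355],
    [0, 0, 0.01, 0, 0.355],
  ],
)

```text
t: 12.52
eef_pos: [599.0, -131.8, 240.9]
tcp_rot: [3.141, 0.001, 3.119]
ft_force: [1.3, 2.4, 4.5]
opening: 0.359
grip_force: 16.2
```

```bash
python3 look.py 4
python3 - <<'E'
import cv2,numpy as np
from h import *
p,d,K,T=load("side4")
from cell import env
e=env.state()["eef_pos"];c=np.linalg.inv(T)@np.r_[e[0]-30,e[1],45,1];u=K[0,0]*c[0]/-c[2]+K[0,2];v=K[1,1]*-c[1]/-c[2]+K[1,2];u=int(u);v=int(v);print(u,v)
cv2.imwrite("pics/c5.png",cv2.resize(p[v-30:v+30,u-35:u+35,::-1],None,fx=10,fy=10,interpolation=cv2.INTER_NEAREST))
E
```

```text
{'t': np.float64(12.525), 'joints': array([-3.240e-01,  6.720e-01,  1.732e+00,  1.000e-03,  7.360e-01,
       -1.873e+00]), 'eef_pos': array([ 598.99 , -131.803,  240.934]), 'tcp_rot': array([3.141e+00, 1.000e-03, 3.119e+00]), 'ft_force': array([1.339, 2.398, 4.523]), 'opening': np.float64(0.359), 'grip_force': np.float64(16.234)}
322 240
```

View pics/c5.png

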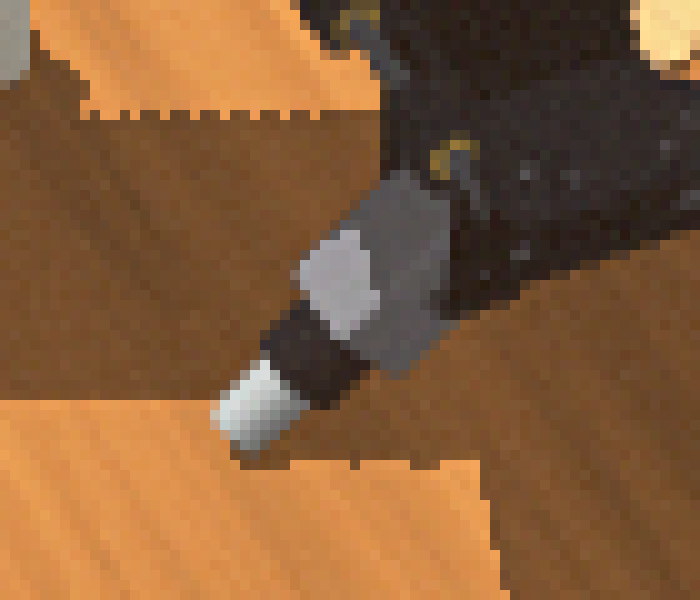

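```bash
cat >> h.py <<'E'
def hits(name,g,yaw,uvs):
    _,_,K,T=load(name);n=np.array([-np.sin(yaw),np.cos(yaw),0]);o=T[:3,3];g=np.array(g,float)
    out=[]
    for u,v in uvs:
        r=np.array([(u-K[0,2])/K[0,0],-(v-K[1,2])/K[1,1],-1])@T[:3,:3].T
        H=o+r*(((np.r_[g[:2],0]-o)@n)/(r@n));out.append([(H[:2]-g[:2])@[np.cos(yaw),np.sin(yaw)],H[2]-(g[2]-171)])
    return np.array(out)
E
python3 - <<'E'
from h import *
q=hits("side4",(599,-131.8,240.9),3.119,[(309.7,252.8),(315.2,247.7),(319.8,242)]);print(q)
e=q[0]-q;print(np.degrees(np.arctan2(-e[1:,1],e[1:,0])),np.hypot(*e.T))
e=q[1]-q[2];print(np.degrees(np.arctan2(-e[1],e[0])))
E
```

```text
[[ 71.55079305 -61.87620356]
 [ 53.83489146 -47.27630509]
 [ 39.40035121 -28.8158016 ]]
[39.49236633 45.79946044] [ 0.         22.95670282 46.11551895]
51.97762304367634
```

carry_out(
  series=[
    [0, 0, 0.002, 0, 0.356],
    [0, 0, 0.004, 0, 0.356],
    [0, 0, 0.005, 0, 0.356],
    [0, 0, 0.005, 0, 0.34],
    [0, 0, 0.005, 0, 0.34],
  ],
)

```text
t: 13.25
eef_pos: [598.9, -131.9, 235.8]
tcp_rot: [3.142, 0.001, 3.119]
ft_force: [3.2, 3.6, 4.9]
opening: 0.355
grip_force: 30.0
```

carry_out(
  series=[
    [0, 0, -0.02, 0, 0.34],
    [0, 0, -0.03, 0, 0.34],
    [0, 0, -0.03, 0, 0.34],
  ],
)

```text
t: 13.62
eef_pos: [598.6, -132.0, 265.8]
tcp_rot: [-3.141, 0.0, 3.119]
ft_force: [-0.1, -0.0, -3.4]
opening: 0.36
grip_force: 30.0
```

```bash
python3 look.py 5
python3 - <<'E'
from h import *
p,d,K,T=load("side5");h=cv2.cvtColor(p,cv2.COLOR_RGB2HSV).astype(int)
u0,u1,v0,v1=298,332,216,256
for v in range(v0,v1):print(v,''.join('.' if h[v,u,1]>85 and h[v,u,2]>60 else ('#' if h[v,u,2]<62 else ('o' if h[v,u,2]<125 else 'N')) for u in range(u0,u1)))
E
```

```text
{'t': np.float64(13.625), 'joints': array([-0.325,  0.637,  1.718, -0.   ,  0.786, -1.873]), 'eef_pos': array([ 598.586, -132.041,  265.841]), 'tcp_rot': array([-3.141,  0.   ,  3.119]), 'ft_force': array([-0.114, -0.012, -3.384]), 'opening': np.float64(0.36), 'grip_force': np.float64(29.975)}
216 ............................######
217 ............................######
218 ............................#####.
219 ............................####..
220 ............................##o#..
221 ............................#oo#..
222 ...........................ooooo##
223 ..........................oooooooo
224 .........................ooooooooo
225 ........................oooooooooo
226 .......................ooooooooooo
227 ......................oooooooooooo
228 .....................ooooooooooooo
229 ....................oooooooooooooo
230 ..................Nooooooooooooooo
231 ..................NNoooooooooooooo
232 ...................Noooooooooooooo
233 ...................ooooooooooooo#o
234 ...................#oooooooooooooo
235 ..................##ooooooooooooo#
236 .................####ooooooooooooo
237 ................######oooooooooooo
238 ...............####o###oooooooooo.
239 ...............o#########ooooooo..
240 ..............NN##########oooo....
241 .............NNNN########...o.....
242 ............NNNNNo######..........
243 ..........oNNNNNNNo####...........
244 .........NNNNNNNNNoo.#............
245 ........oNNNNNNNNo................
246 ........NNNNNNNoo.................
247 ........NNNNNNoo..................
248 ........NNNNNoo...................
249 .........NNNoo....................
250 ..........Noo.....................
251 ..................................
252 ..................................
253 ..................................
254 ..................................
255 ..................................
```

Run:
```python
from h import *
q=hits("side5",(598.6,-132,265.8),3.119,[(307.9,248.3),(315.8,242),(320.8,237.3)]);print(q)
for i,j in((0,1),(0,2),(1,2)):
    e=q[i]-q[j];print(np.degrees(np.arctan2(-e[1],e[0])),np.hypot(*e))
print("dirs from grasp",np.degrees(np.arctan2(-q[:,1],q[:,0])),np.hypot(*q.T))
```

```text
[[ 77.94783017 -63.87244512]
 [ 52.58876691 -47.70532889]
 [ 36.74940894 -34.42664127]]
32.518656683236586 30.074203840307725
35.55458181900245 50.63956236058717
39.97428029916088 20.669030110618994
dirs from grasp [39.33206731 42.21240238 43.13086608] [100.77476606  71.00265354  50.3558605 ]
```

carry_out(
  series=[
    [0, 0, -0.06, 0, 0.34],
    [-0.03, 0, -0.12, 0, 0.34],
    [-0.053, 0.03, -0.154, 0, 0.34],
    [-0.053, 0.09, -0.154, 0, 0.34],
    [-0.053, 0.15, -0.154, 0, 0.34],
    [-0.053, 0.21, -0.154, 0, 0.34],
    [-0.053, 0.27, -0.154, 0, 0.34],
    [-0.053, 0.33, -0.154, 0, 0.34],
    [-0.053, 0.39, -0.154, 0, 0.34],
    [-0.053, 0.39, -0.154, 0, 0.34],
    [-0.04, 0.39, -0.12, 0, 0.34],
    [-0.026, 0.39, -0.083, 0, 0.34],
    [-0.026, 0.39, -0.083, 0, 0.34],
    [-0.026, 0.39, -0.083, 0, 0.34],
  ],
)

```text
t: 15.48
eef_pos: [634.5, 257.0, 350.0]
tcp_rot: [3.141, 0.002, 3.118]
ft_force: [0.5, -0.2, -1.5]
opening: 0.354
grip_force: 30.0
```

```bash
python3 look.py 6
python3 - <<'E'
from h import *
a=cv2.imread("pics/top6.png")[150:270,130:270];b=cv2.imread("pics/side6.png")[110:240,200:340]
f=lambda i:cv2.resize(i,(390,390),interpolation=cv2.INTER_NEAREST)
cv2.imwrite("pics/c6.png",np.hstack([f(a),f(b)]))
E
```

```text
{'t': np.float64(15.475), 'joints': array([ 0.288,  0.628,  1.458, -0.   ,  1.054, -1.259]), 'eef_pos': array([634.483, 256.965, 349.967]), 'tcp_rot': array([3.141e+00, 2.000e-03, 3.118e+00]), 'ft_force': array([ 0.46 , -0.23 , -1.459]), 'opening': np.float64(0.354), 'grip_force': np.float64(29.975)}
```

View pics/c6.png

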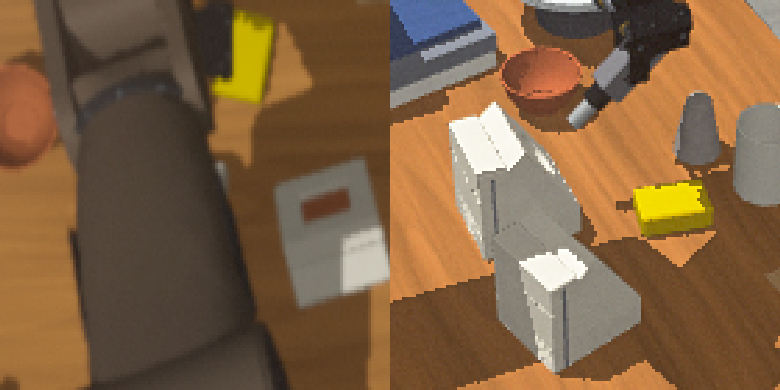

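Run:
```python
from h import *
np.set_printoptions(precision=1,suppress=True)
p,d,K,T=load("top0")
f=lambda x,y:(160+x/4.3-.5,160+y/4.3-.5)
print("rim centre",onplane([f(134.5,212)],K,T,85))
print("ridge",onplane([f(50,250),f(205,250)],K,T,130));print("front",onplane([f(75,172),f(218,172)],K,T,40))
p,d,K,T=load("side0")
g=lambda x,y:(200+x/4-.5,130+y/4-.5)
print("side ridge ends",onplane([g(150,57),g(196,133)],K,T,130),"front low near",onplane([g(272,192)],K,T,40))
```

```text
rim centre [[512.7 262.4  85. ]]
ridge [[483.8 317.  130. ]
 [480.8 205.2 130. ]]
front [[547.5 314.1  40. ]
 [544.7 205.   40. ]]
side ridge ends [[478.3 316.1 130. ]
 [473.8 204.3 130. ]] front low near [[541.2 210.   40. ]]
```

carry_out(
  series=[
    [0.012, 0, 0.0085, 0, 0.34],
    [0.024, 0, 0.017, 0, 0.34],
    [0.033, 0, 0.023, 0, 0.34],
    [0.041, 0, 0.0287, 0, 0.34],
    [0.041, 0, 0.0287, 0, 0.34],
  ],
)

```text
t: 16.2
eef_pos: [592.4, 258.4, 320.1]
tcp_rot: [3.142, -0.0, 3.119]
ft_force: [0.9, 0.6, -1.6]
opening: 0.354
grip_force: 30.0
```

carry_out(
  series=[
    [0.0025, 0, 0.0017, 0, 0.34],
    [0.005, 0, 0.0035, 0, 0.34],
    [0.005, 0, 0.0035, 0, 0.34],
  ],
)

```text
t: 16.58
eef_pos: [587.6, 258.4, 316.5]
tcp_rot: [3.142, -0.0, 3.119]
ft_force: [0.3, 0.2, -2.9]
opening: 0.356
grip_force: 30.0
```

```bash
python3 look.py
```

```text
{'t': np.float64(16.575), 'joints': array([ 0.312,  0.607,  1.604,  0.   ,  0.93 , -1.237]), 'eef_pos': array([587.57 , 258.445, 316.469]), 'tcp_rot': array([ 3.142, -0.   ,  3.119]), 'ft_force': array([ 0.255,  0.174, -2.916]), 'opening': np.float64(0.356), 'grip_force': np.float64(29.975)}
```

carry_out(
  series=[
    [0.0025, 0, 0.0017, 0, 0.34],
    [0.0025, 0, 0.0017, 0, 0.34],
  ],
)

```text
t: 16.82
eef_pos: [585.0, 258.5, 314.7]
tcp_rot: [3.142, -0.0, 3.119]
ft_force: [-0.0, 0.4, -2.0]
opening: 0.352
grip_force: 30.0
```

carry_out(
  series=[
    [0.0025, 0, 0.0017, 0, 0.34],
    [0.0025, 0, 0.0017, 0, 0.34],
  ],
)

```text
t: 17.08
eef_pos: [582.7, 258.6, 313.3]
tcp_rot: [3.141, 0.001, 3.119]
ft_force: [2.1, -0.5, -0.8]
opening: 0.356
grip_force: 30.0
```

carry_out(
  series=[
    [0.0025, 0, 0.0017, 0, 0.34],
    [0.0025, 0, 0.0017, 0, 0.34],
  ],
)

```text
t: 17.32
eef_pos: [580.3, 258.6, 311.5]
tcp_rot: [3.141, 0.001, 3.119]
ft_force: [4.1, -0.1, -1.0]
opening: 0.358
grip_force: 30.0
```

carry_out(
  series=[
    [0, 0, 0, 0, 0.34],
    [0, 0, 0, 0, 0.34],
    [0, 0, 0, 0, 0.34],
    [0, 0, 0, 0, 0.34],
    [0, 0, 0, 0, 0.34],
    [0, 0, 0, 0, 0.34],
    [0, 0, 0, 0, 0.34],
    [0, 0, 0, 0, 0.34],
  ],
)

```text
t: 18.32
eef_pos: [580.1, 258.6, 311.4]
tcp_rot: [3.142, 0.0, 3.119]
ft_force: [4.3, -0.1, -1.8]
opening: 0.357
grip_force: 30.0
```

carry_out(
  series=[
    [0, 0, 0, 0, 0.34],
    [0, 0, 0, 0, 0.34],
    [0, 0, 0, 0, 0.34],
    [0, 0, 0, 0, 0.34],
    [0, 0, 0, 0, 0.34],
    [0, 0, 0, 0, 0.34],
    [0, 0, 0, 0, 0.34],
    [0, 0, 0, 0, 0.34],
    [0, 0, 0, 0, 0.34],
    [0, 0, 0, 0, 0.34],
  ],
)

```text
t: 19.58
eef_pos: [580.1, 258.6, 311.4]
tcp_rot: [3.142, -0.0, 3.119]
ft_force: [3.7, -0.3, -2.3]
opening: 0.354
grip_force: 30.0
```

```bash
python3 look.py 7
python3 - <<'E'
from h import *
p,d,K,T=load("side7");h=cv2.cvtColor(p,cv2.COLOR_RGB2HSV).astype(int)
T1=np.linalg.inv(T)
def px(w):
    c=T1@np.r_[w,1];return (K[0,0]*c[0]/-c[2]+K[0,2],-K[1,1]*c[1]/-c[2]+K[1,2])
u,v=map(int,px([520,260,95]));print(u,v,"collar front expected",px([580.3-52.6,259.6,311.5-171-47.7]))
for r in range(v-28,v+14):print(r,''.join('.' if h[r,c,1]>85 and h[r,c,2]>60 else ('#' if h[r,c,2]<62 else ('o' if h[r,c,2]<125 else 'N')) for c in range(u-22,u+32)))
print(u-22)
E
```

```text
{'t': np.float64(19.575), 'joints': array([ 0.315,  0.605,  1.627,  0.   ,  0.91 , -1.233]), 'eef_pos': array([580.138, 258.601, 311.429]), 'tcp_rot': array([ 3.142, -0.   ,  3.119]), 'ft_force': array([ 3.722, -0.281, -2.347]), 'opening': np.float64(0.354), 'grip_force': np.float64(29.974)}
255 158 collar front expected (np.float64(257.5108533982706), np.float64(157.98995677213478))
130 NNNNN..........................######################o
131 NNNNN..........................####.o#################
132 NNNNN..........................###..o#######o#########
133 No..............................##.o##################
134 ................................#..oo#################
135 .................................#.oo#################
136 .................................###o#################
137 .................................##oo#################
138 .................................#oo##################
139 .................................Noo####o#############
140 ...............................oNNNNo###o###########..
141 ..............................oNNNNNNo###########o....
142 .
[... 1068 characters left out ...]
NNNNNNNNNNNNNNNNooN............................
161 NNNNNNNNNNNNNNNNNNNNNNooN.............................
162 NNNNNNNNNNNNNNNNNNNNNoooN.............................
163 NNNNNNNNNNNNNNNNNNNNooNNN.............................
164 NNNNNNNNNNNNNNNNNNNNNNNNNN............................
165 NNNNNNNNNNNNNNNNNNNNNNNNNN............................
166 NNNNNNNNNNNNNNNNNNNNNNNNNoN...........................
167 NNNNNNNNNNNNNNNNNNNNNNNNNNoN..........................
168 NNNNNNNNNNNNNNNNNNNNNNNNNNNo..........................
169 NNNNNNNNNNNNNNNNNNNNNNNNNNNNo.........................
170 NNNooNNNNNNNNNNNNNNNNNNNNNNNNN........................
171 NNNooNNNNNNNNNNNNNNNNNNNNNNNNo........................
233
```

carry_out(
  series=[
    [0.0012, 0, 0.0009, 0, 0.34],
    [0.0012, 0, 0.0009, 0, 0.34],
    [0.0012, 0, 0.0009, 0, 0.34],
    [0.0012, 0, 0.0009, 0, 0.34],
    [0.0012, 0, 0.0009, 0, 0.34],
    [0.0012, 0, 0.0009, 0, 0.34],
    [0.0012, 0, 0.0009, 0, 0.34],
    [0.0012, 0, 0.0009, 0, 0.34],
    [0.0012, 0, 0.0009, 0, 0.34],
    [0.0012, 0, 0.0009, 0, 0.34],
    [0.0012, 0, 0.0009, 0, 0.34],
    [0.0012, 0, 0.0009, 0, 0.34],
    [0.0012, 0, 0.0009, 0, 0.34],
    [0.0012, 0, 0.0009, 0, 0.34],
    [0.0012, 0, 0.0009, 0, 0.34],
    [0.0012, 0, 0.0009, 0, 0.34],
    [0.0012, 0, 0.0009, 0, 0.34],
    [0.0012, 0, 0.0009, 0, 0.34],
  ],
)

```text
t: 21.92
eef_pos: [579.0, 258.6, 310.6]
tcp_rot: [3.141, 0.0, 3.119]
ft_force: [5.0, 0.0, -1.0]
opening: 0.356
grip_force: 30.0
```

Run:
```python
from h import *
np.set_printoptions(precision=1,suppress=True)
p,d,K,T=load("top0");h=cv2.cvtColor(p,cv2.COLOR_RGB2HSV)
for n,box in(("top0",(365,150,428,240)),("side0",(315,295,418,352))):
    p,d,K,T=load(n);h=cv2.cvtColor(p,cv2.COLOR_RGB2HSV);x0,y0,x1,y1=box
    print(n,"pad",h[194,396] if n=="top0" else h[325,365],"wood",h[245,380] if n=="top0" else h[290,300])
    P=cloud(d,K,T)
    L=cv2.cvtColor(p,cv2.COLOR_RGB2LAB).astype(int)
    a=cv2.GaussianBlur(h[...,1],(5,5),0);W=np.median(a[y0:y1,x0:x1]);m=np.zeros(d.shape,np.uint8)
    t,_=cv2.threshold(np.ascontiguousarray(a[y0:y1,x0:x1]),0,255,cv2.THRESH_OTSU)
    m[y0:y1,x0:x1]=(a[y0:y1,x0:x1]<t);m=cv2.morphologyEx(m,cv2.MORPH_OPEN,np.ones((5,5)))
    c=max(cv2.findContours(m,0,1)[0],key=cv2.contourArea)[:,0]
    w=onplane(c,K,T,6)[:,:2].astype(np.float32);print(cv2.minAreaRect(w))
```

```text
top0 pad [ 16 128 160] wood [ 15 166 154]
((550.6372680664062, -415.42376708984375), (109.8342514038086, 231.43408203125), 78.43194580078125)
side0 pad [ 15 136 207] wood [ 14 171 191]
((548.3013305664062, -418.12396240234375), (111.20452880859375, 228.88626098632812), 78.33786010742188)
```

carry_out(
  series=[
    [-0.016, 0, -0.0115, 0, 0.34],
    [-0.049, 0, -0.0345, 0, 0.34],
    [-0.08, 0, -0.08, 0, 0.34],
    [-0.08, 0, -0.11, 0, 0.34],
    [-0.078, -0.05, -0.11, 0, 0.34],
    [-0.07, -0.11, -0.11, 0, 0.34],
    [-0.06, -0.17, -0.11, 0, 0.34],
    [-0.055, -0.23, -0.11, 2, 0.34],
    [-0.05, -0.29, -0.11, 4, 0.34],
    [-0.04, -0.35, -0.11, 6, 0.34],
    [-0.03, -0.41, -0.11, 8, 0.34],
    [-0.02, -0.47, -0.11, 10.3, 0.34],
    [-0.01, -0.53, -0.11, 10.3, 0.34],
    [0, -0.59, -0.08, 10.3, 0.34],
    [0.004, -0.64, -0.03, 10.3, 0.34],
    [0.004, -0.677, 0.02, 10.3, 0.34],
    [0.004, -0.677, 0.036, 10.3, 0.34],
    [0.004, -0.677, 0.036, 10.3, 0.34],
    [0.004, -0.677, 0.036, 10.3, 0.34],
  ],
)

```text
t: 24.3
eef_pos: [559.8, -417.5, 275.7]
tcp_rot: [3.141, 0.0, 2.94]
ft_force: [0.3, 0.6, -1.8]
opening: 0.358
grip_force: 30.0
```

carry_out(
  series=[
    [0, 0, 0.008, 0, 0.3545],
    [0, 0, 0.016, 0, 0.3545],
    [0, 0, 0.024, 0, 0.3545],
    [0, 0, 0.03, 0, 0.3545],
    [0, 0, 0.036, 0, 0.3545],
  ],
)

```text
t: 24.92
eef_pos: [559.8, -418.1, 238.6]
tcp_rot: [3.142, 0.001, 2.939]
ft_force: [2.4, 2.0, 3.6]
opening: 0.355
grip_force: 18.8
```

carry_out(
  series=[
    [0, 0, 0.006, 0, 0.355],
    [0, 0, 0.012, 0, 0.355],
    [0, 0, 0.018, 0, 0.355],
    [0, 0, 0.022, 0, 0.355],
  ],
)

```text
t: 25.42
eef_pos: [559.9, -418.4, 216.6]
tcp_rot: [-3.141, 0.002, 2.939]
ft_force: [4.8, -0.5, 3.6]
opening: 0.357
grip_force: 15.4
```

carry_out(
  series=[
    [0, 0, 0.004, 0, 0.355],
    [0, 0, 0.008, 0, 0.355],
    [0, 0, 0.01, 0, 0.355],
  ],
)

```text
t: 25.8
eef_pos: [559.4, -418.1, 206.0]
tcp_rot: [3.141, -0.001, 2.939]
ft_force: [3.4, -1.0, 2.3]
opening: 0.355
grip_force: 15.4
```

carry_out(
  series=[
    [0, 0, 0.002, 0, 0.355],
    [0, 0, 0.004, 0, 0.355],
  ],
)

```text
t: 26.05
eef_pos: [559.5, -418.1, 202.3]
tcp_rot: [3.141, -0.0, 2.939]
ft_force: [2.6, -0.4, 1.9]
opening: 0.357
grip_force: 15.4
```

carry_out(
  series=[
    [0, 0, 0.0015, 0, 0.355],
    [0, 0, 0.003, 0, 0.355],
  ],
)

```text
t: 26.3
eef_pos: [559.8, -418.1, 199.8]
tcp_rot: [-3.141, 0.001, 2.939]
ft_force: [4.2, 1.4, 5.9]
opening: 0.352
grip_force: 15.4
```

```bash
python3 look.py 8
python3 - <<'E'
from h import *
p,d,K,T=load("side8");h=cv2.cvtColor(p,cv2.COLOR_RGB2HSV).astype(int);T1=np.linalg.inv(T)
def px(w):
    c=T1@np.r_[w,1];return (K[0,0]*c[0]/-c[2]+K[0,2],-K[1,1]*c[1]/-c[2]+K[1,2])
yaw=2.94;D=np.array([np.cos(yaw),np.sin(yaw),0]);g=np.array([559.5,-418,0])
for x,z in((90,8),(90,28),(56,18),(35,0),(-85,0),(-85,36)):print(x,z,np.round(px(g+(x+10)*D+[0,0,6+z]),1))
u,v=map(int,px(g+[0,0,24]))
for r in range(v-26,v+34):print(r,''.join('.' if h[r,c,1]>80 and h[r,c,2]>60 else ('#' if h[r,c,2]<62 else ('o' if h[r,c,2]<125 else 'N')) for c in range(u-46,u+46)))
print(u-46)
E
```

```text
{'t': np.float64(26.3), 'joints': array([-7.360e-01,  8.190e-01,  1.516e+00,  1.000e-03,  8.050e-01,
       -2.105e+00]), 'eef_pos': array([ 559.782, -418.121,  199.849]), 'tcp_rot': array([-3.141e+00,  1.000e-03,  2.939e+00]), 'ft_force': array([4.204, 1.406, 5.942]), 'opening': np.float64(0.352), 'grip_force': np.float64(15.446)}
90 8 [334.2 327.9]
90 28 [334.6 323.4]
56 18 [346.8 323.1]
35 0 [353.9 325.6]
-85 0 [396.5 316.7]
-85 36 [398.4 308.6]
292 ................................##########################################..................
293 ................................##########################################..................
294 .................................#####..#################################...................
295 .................................###.....#############################......................
296 ..................................#...o..############################.......................
297 ..................................#..oooo############################.......................
298 ..................................#..oooo####################
[... 4476 characters left out ...]
.................
345 ............................................................................................
346 ............................................................................................
347 ............................................................................................
348 ............................................................................................
349 ............................................................................................
350 ............................................................................................
351 ............................................................................................
324
```

carry_out(
  series=[
    [0, 0, 0.001, 0, 0.3565],
    [0, 0, 0.002, 0, 0.3565],
    [0, 0, 0.002, 0, 0.3575],
  ],
)

```text
t: 26.78
eef_pos: [559.2, -418.0, 196.8]
tcp_rot: [3.141, -0.002, 2.939]
ft_force: [0.9, 0.4, -1.4]
opening: 0.359
grip_force: 1.0
```

carry_out(
  series=[
    [0, 0, 0, 0, 0.36],
    [0, 0, 0, 0, 0.365],
    [0, 0, 0, 0, 0.38],
    [0, 0, 0, 0, 0.42],
    [0, 0, 0, 0, 0.5],
    [0, 0, 0, 0, 0.7],
    [0, 0, 0, 0, 0.7],
    [0, 0, 0, 0, 0.7],
  ],
)

```text
t: 27.78
eef_pos: [559.6, -418.1, 197.5]
tcp_rot: [3.142, 0.0, 2.939]
ft_force: [0.1, 0.1, 0.3]
opening: 0.692
grip_force: 0.0
```

carry_out(
  series=[
    [0, 0, -0.02, 0, 0.7],
    [0, 0, -0.07, 0, 0.7],
    [0, 0, -0.13, 0, 0.7],
    [-0.05, 0.05, -0.18, 0, 0.7],
    [-0.05, 0.11, -0.2, 0, 0.7],
    [-0.05, 0.17, -0.2, 0, 0.7],
    [-0.05, 0.23, -0.2, 0, 0.7],
    [-0.05, 0.3, -0.2, 0, 0.7],
    [-0.05, 0.3, -0.2, 0, 0.7],
    [-0.05, 0.3, -0.2, 0, 0.7],
  ],
)

```text
t: 29.02
eef_pos: [668.9, -133.3, 398.6]
tcp_rot: [-3.141, 0.001, 2.941]
ft_force: [0.5, -0.8, 0.9]
opening: 0.701
grip_force: 0.0
```

```bash
python3 look.py 9
python3 - <<'E'
from h import *
p,d,K,T=load("top9");P=cloud(d,K,T);Z=np.where(d>0,P[...,2],-99)
m=np.zeros(d.shape,np.uint8);h=cv2.cvtColor(p,cv2.COLOR_RGB2HSV)
m[150:245,365:430]=((h[...,1]<85))[150:245,365:430]
m=cv2.morphologyEx(m,cv2.MORPH_OPEN,np.ones((3,3)))
n,L=cv2.connectedComponents(m);k=1+np.argmax([(L==i).sum() for i in range(1,n)])
v,u=np.nonzero(L==k);print(len(u),cv2.minAreaRect(onplane(np.c_[u,v],K,T,28)[:,:2].astype(np.float32)))
A=P[v,u];A=A[abs(A[:,2]-38)<12];print(len(A),"z by x:",[(x,round(float(np.median(A[(A[:,0]>x)&(A[:,0]<x+25),2])),1)) for x in range(500,650,25) if ((A[:,0]>x)&(A[:,0]<x+25)).sum()>5])
for r in range(155,240,2):print(r,''.join('.' if h[r,c,1]>85 and h[r,c,2]>60 else ('#' if h[r,c,2]<62 else 'o') for c in range(370,425)))
E
```

```text
{'t': np.float64(29.025), 'joints': array([-0.293,  0.579,  1.413, -0.   ,  1.149, -1.664]), 'eef_pos': array([ 668.896, -133.289,  398.609]), 'tcp_rot': array([-3.141e+00,  1.000e-03,  2.941e+00]), 'ft_force': array([ 0.512, -0.751,  0.872]), 'opening': np.float64(0.701), 'grip_force': np.float64(0.0)}
417 ((573.2763671875, -420.16485595703125), (37.31587219238281, 128.07827758789062), 78.29662322998047)
397 z by x: [(500, 37.5), (525, 39.8), (550, 40.0), (575, 40.7), (600, 40.9), (625, 41.3)]
155 .......................................................
157 .......................................................
159 .......................................................
161 .......................................................
163 .......................................................
165 .......................................................
167 ............................oo.........................
169 ..........................ooooooooooo..................
171 ..........................ooooooooooo..................
173 .........................oooooooooooo..................

[... 1279 characters left out ...]
.....oooooo.............................
219 ....................oooooo.............................
221 .......................................................
223 .......................................................
225 .......................................................
227 .......................................................
229 .......................................................
231 .......................................................
233 .......................................................
235 .......................................................
237 .......................................................
239 .......................................................
```

```bash
python3 -c "
from cell import env
print(env.job_done())"
```

```text
the job is handed in; nothing more can be done
None
```

I pressed the thermometer about half way in on the clay of the round well and held it there for over 2 s, then laid it flat and lengthwise on the middle of the cork pad and handed the job in at about 29 s; no verdict came back.

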